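Make up two microscope kits

ROBOT

A 6-joint arm with a two-finger parallel gripper is mounted at the origin on the work surface. World frame = base frame: x ahead of the robot, y to its left, z up, the work surface at z = 0. Lengths are in m, angles in degrees, forces in N, time in s.
With the tool pointing down it reaches from about 0.35 to 0.875 m from the base axis. Payload 4.2 kg.
Tool frame: the origin (TCP) lies midway between the tips of the shut fingers; the grasp point (between the pads) lies 19 mm behind it; z points along the fingers, y is the direction in which the jaws open and shut (so a half turn about z gives the same grasp; the last joint's range is limited). The gripper opens to 87 mm and grips with 3 to 60 N. Pads are 19 mm wide; open, the fingers measure 117 mm over their backs; the gripper's body (75 mm by 190 mm) begins 51 mm behind the grasp point.
Start: joints at [-59.496, 22.042, 0.453, 0, -68.411, -14.817], TCP at [0.169, -0.602, 0.223] pointing down, gripper open.
Joint ranges: [-179.83, 179.83], [-69.29, 118.12], [-61.27, 80.66], [-181.25, 117.63], [-171.15, -9.14], [-177.46, 177.46]. Speed limits (degrees/s): [159.86, 159.86, 180, 180, 180, 180].

INTERFACE

Orientations are given as a 3x3 rotation matrix whose columns are the frame's x, y, z axes.
In Python, from station import sense, capture, finish_job gives the robot as it stands. The module is installed in compiled form; this text tells all that it offers.
- The arm moves only by the shell command python3 -m jog 'ROWS' [OPENING]. ROWS is JSON, a list of rows, each a list of 6 numbers: the shift along the tool's x, y, z in cm, then the turn, a rotation vector about the tool's x, y, z in degrees. In form: [[dx, dy, dz, wx, wy, wz], ...]. A call has exactly 5 rows; each row shifts and turns the commanded pose from where the row before left it, along the tool's axes as they then stand; what a row does not reach is not made up. A row lasts 1/12 s, in which the tool goes at most 41.7 mm and 7.16 degrees, less where a joint would pass 70% of its speed; a pose out of reach is approached as far as the arm can. A call is refused whole if a number of a shift passes 4.17 or a number of a turn 7.16, either way. A call with a gripper value outside its range is refused whole. OPENING is the finger opening in cm, from 0 to 8.7, set as the call begins (- or left out, the last holds). The fingers move at their own pace and stop on an object; the grip force is fixed at half the most. Time passes only in rows, so rows that do not move let the fingers close, or fill a call up. It gives the time, the measured TCP pose, the force and the opening at its end, in the units of the state.
- sense(): the state, without advancing time (a new reading comes with each control period).
- capture(name): name is "scene" or "top" or "wrist"; returns a dict with "frame" (384x512x3 uint8, red, green, blue), "fx", "fy", "cx", "cy" (pixels), "world_to_cam" (4x4, takes a point from world to camera coordinates). Camera axes: x right, y up, looking along -z (the intrinsics and any distortion apply to the point x, -y, -z); pixel columns grow to the right and rows downward; lengths in m; the calibration is good to about 2 mm. A picture is of the moment at which its call begins. There is no depth.
- finish_job(): hands the job in, once; it reports no verdict.
The state is a dict: "time_s": time; "joints": joint angles; "joint_velocities": joint speeds; "effort": joint torques, N m; "tcp_pos": TCP position; "ee_rot": TCP orientation; "wrist_force": force on the tool from outside, world axes, zero at the start; "moment": the same for the moment, N m; "gripper_width": opening from 0.0 (shut) to 1.0 (fully open).
Only numpy, scipy, OpenCV 4.12 (cv2) and the standard library are available. Lean on these libraries where they do the work, as an engineer would, in place of code of your own. Each camera call takes 0.05 s, during which the arm holds its last target.

TASK

Make up two kits for the biology lesson. In the tray with three bays, lay the slide box lengthways in the long bay and stand the eyepiece and the objective in the two small bays, one to a bay; in the tray with two bays, stand the dropper bottle and the specimen jar, one to a bay. Everything must sit flat on the tray floor, right way up, and do not knock over the beaker standing among the stock.

Things in the scene. Friction and masses are not known exactly. Their poses are not given: they have to be found in the camera images.
- three_bay_tray: White plastic kit tray with three bays, fixed to the bench, 158 mm (its x) by 156 mm (its y). Origin: centre of its underside, on the bench; z up. Floor 3 mm thick, all walls and dividers 4 mm thick with their tops 12 mm above the bench (9 mm above the tray floor). One long bay, 150 x 72 mm inside, runs along x with its centre at y = +39 mm. Two small bays, each 73 x 72 mm inside (x by y), lie side by side at y = -39 mm, centred at x = -38.5 mm and x = +38.5 mm.
- two_bay_tray: White plastic kit tray with two equal bays, fixed to the bench, 164 mm (its x) by 84 mm (its y). Origin: centre of its underside, on the bench; z up. Floor 3 mm thick, walls and divider 4 mm thick with their tops 12 mm above the bench. The bays are 76 x 76 mm inside, centred at x = -40 mm and x = +40 mm, y = 0.
- slide_box_mid (a point): Slide box: closed grey oblong plastic box, 84 mm long (its x), 40 mm wide (its y), 36 mm high, with a dark seam round it and a white paper label on top; about 100 g. The point is its centre, 18 mm above its underside; z up.
- eyepiece_mid (a point): Microscope eyepiece standing upright: plain black cylinder 34 mm in diameter and 50 mm high, steel band round the foot, large lens (25 mm) on its flat top; about 80 g. The point is on its axis, 25 mm above its underside; z up.
- objective_mid (a point): Microscope objective standing on its thread end, nose up: slim black cylinder 26 mm in diameter up to 30 mm high, then tapering to a 13 mm nose, 45 mm high in all, two thin steel bands; about 70 g. The point is on its axis, 22.5 mm above its underside; z up.
- dropper_bottle_mid (a point): Closed amber dropper bottle, upright: round body 32 mm in diameter up to 46 mm high, then shoulder, white cap 22 mm across and a narrow dark rubber bulb, 72 mm high in all; about 60 g. The point is on its axis, 36 mm above its underside; z up.
- specimen_jar_mid (a point): Squat specimen jar, upright: glass body 48 mm in diameter up to 34 mm high, then a silvery metal screw lid 50 mm in diameter up to 48 mm high; about 100 g. The point is on its axis, 24 mm above its underside; z up.
- beaker_mid (a point): Small empty open glass beaker standing among the stock, not part of either kit: about 44 mm across the rim, 55 mm high. The point is on its axis, 27.5 mm above its underside; z up.
- petri_mid (a point): Closed flat clear-to-whitish petri dish among the stock, not part of either kit: 64 mm in diameter, 16 mm high. The point is at its centre, 8 mm above its underside.

How it is judged:
By the outcome, as a careful person would: the job done as asked, in the order asked, and still so for the second after the job is handed in, with the robot touching nothing.
It also fails if it takes over 128 s, if anything falls off the work surface, if the arm or the gripper's body presses on something with over 40 N, if the wrist force passes 120 N, or if a joint passes its speed limit or range.

## Working session

There is one attempt and no reset: what is moved stays moved. The work goes in short steps, Python scripts to look and compute and a shell command to move; the robot and the scene stay as the last step left them, time stands still between calls to the robot, and variables do not carry over. Pictures are saved under pics/ and viewed, and the job is handed in when it is done.

```bash
mkdir -p pics; cat > h.py <<'E'
import numpy as np, cv2
from station import sense, capture
def snap(n,tag):
    c=capture(n); cv2.imwrite(f'pics/{tag}.png',c['frame'][:,:,::-1]); return c
def ray(c,u,v):
    M=np.array(c['world_to_cam']);R=M[:3,:3];t=M[:3,3]
    d=R.T@np.array([(u-c['cx'])/c['fx'],-(v-c['cy'])/c['fy'],-1.]); return -R.T@t,d
def onz(c,u,v,z):
    o,d=ray(c,u,v); return o+d*(z-o[2])/d[2]
def proj(c,p):
    M=np.array(c['world_to_cam']);q=M[:3,:3]@np.array(p)+M[:3,3]
    return c['cx']+c['fx']*q[0]/-q[2], c['cy']-c['fy']*q[1]/-q[2]
E
python3 - <<'E'
from h import *
import pickle
s=sense();print({k:np.round(v,3).tolist() for k,v in s.items()})
C={}
for n in("scene","top","wrist"):
    C[n]=snap(n,n+"0");c=C[n];print(n,c.keys(),c['fx'],c['cx'],c['cy'],np.round(ray(c,c['cx'],c['cy']),3))
pickle.dump(C,open('c0.pkl','wb'))
E
```

```text
{'time_s': 0.0, 'joints': [-59.496, 22.09, 0.379, -0.029, -68.412, -14.816], 'joint_velocities': [0.007, -0.016, 0.028, -0.045, 0.012, -0.032], 'effort': [0.002, -39.067, 18.741, 4.22, 0.011, -0.0], 'tcp_pos': [0.169, -0.601, 0.221], 'ee_rot': [[-0.963, -0.27, -0.001], [-0.27, 0.963, 0.002], [0.0, 0.002, -1.0]], 'wrist_force': [-0.555, 0.103, 0.246], 'moment': [0.01, 0.041, -0.01], 'gripper_width': 0.997}
scene dict_keys(['frame', 'fx', 'fy', 'cx', 'cy', 'world_to_cam']) 365.6461491163323 251.44301846754422 189.24774872358446 [[ 1.145 -0.212  0.553]
 [-0.735  0.263 -0.625]]
top dict_keys(['frame', 'fx', 'fy', 'cx', 'cy', 'world_to_cam']) 391.6685684791626 254.95869340550416 193.39903129007953 [[ 0.469 -0.019  1.014]
 [ 0.116  0.008 -0.993]]
wrist dict_keys(['frame', 'fx', 'fy', 'cx', 'cy', 'world_to_cam']) 285.7381535871969 254.92581709137252 197.3853940991756 [[ 0.092 -0.622  0.384]
 [ 0.28   0.081 -0.957]]
```

View pics/top0.png

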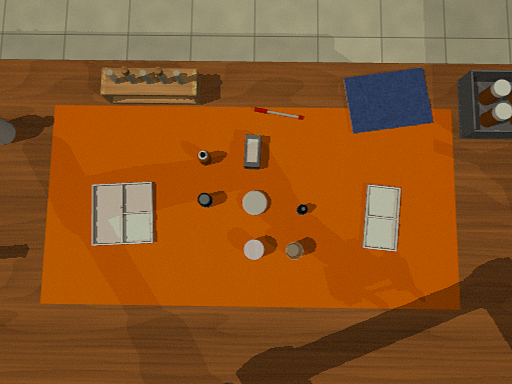

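View pics/scene0.png

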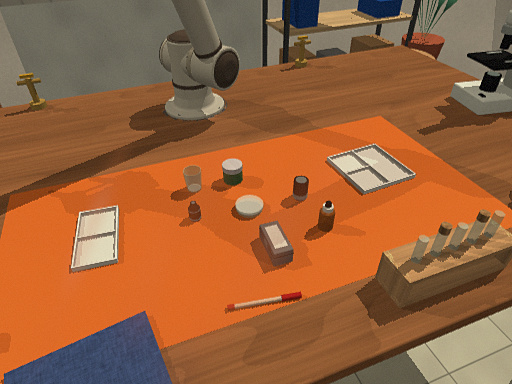

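View pics/wrist0.png

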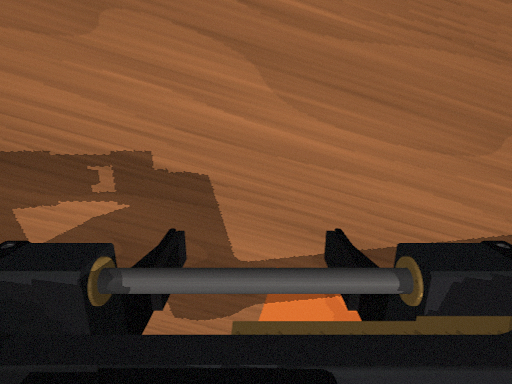

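The top view shows the three-bay tray at (123,213), the two-bay tray at (382,217), dropper bottle (203,156), slide box (252,151), eyepiece (204,200), petri (255,203), objective (302,209), jar (254,249) and beaker (293,250). Next I measure them.

```bash
python3 - <<'E'
from h import *
import pickle
C=pickle.load(open('c0.pkl','rb'))
f=C['top']['frame'][:,:,::-1]
a=cv2.resize(f[125:275,180:330],None,fx=4,fy=4,interpolation=cv2.INTER_CUBIC);cv2.imwrite('pics/topmid.png',a)
b=np.hstack([cv2.resize(f[170:260,80:170],None,fx=4,fy=4,interpolation=cv2.INTER_CUBIC),cv2.resize(f[170:260,340:430],None,fx=4,fy=4,interpolation=cv2.INTER_CUBIC)]);cv2.imwrite('pics/toptr.png',b)
f=C['scene']['frame'][:,:,::-1]
cv2.imwrite('pics/scmid.png',cv2.resize(f[140:280,170:350],None,fx=4,fy=4,interpolation=cv2.INTER_CUBIC))
# non-orange mask
for n in('top','scene'):
    c=C[n];h=cv2.cvtColor(c['frame'],cv2.COLOR_RGB2HSV)
    m=~((h[:,:,0]>3)&(h[:,:,0]<16)&(h[:,:,1]>200));m=m.astype(np.uint8)
    k,l,st,ce=cv2.connectedComponentsWithStats(m)
    for i in range(1,k):
        if 40<st[i,4]<6000: print(n,st[i].tolist(),np.round(ce[i],1),np.round(onz(c,*ce[i],0.01),3))
E
```

```text
top [244, 134, 18, 36, 553] [252.  151.4] [ 0.697 -0.001  0.01 ]
top [198, 150, 10, 10, 83] [202.5 154.6] [0.686 0.128 0.01 ]
top [91, 181, 63, 65, 3886] [121.9 213.1] [0.531 0.332 0.01 ]
top [362, 184, 39, 68, 2263] [381.3 217.3] [ 0.529 -0.334  0.01 ]
top [242, 190, 26, 25, 506] [254.2 202.3] [ 0.563 -0.008  0.01 ]
top [198, 193, 16, 15, 178] [205.3 199.9] [0.568 0.118 0.01 ]
top [296, 204, 12, 11, 99] [301.4 209.2] [ 0.547 -0.13   0.01 ]
top [243, 239, 22, 21, 356] [253.4 249. ] [ 0.444 -0.008  0.01 ]
top [285, 242, 19, 18, 270] [294.  250.4] [ 0.442 -0.111  0.01 ]
scene [325, 143, 91, 52, 2670] [370.1 167.8] [0.538 0.326 0.01 ]
scene [222, 158, 21, 28, 511] [232.1 171. ] [ 0.42  -0.003  0.01 ]
scene [182, 164, 20, 31, 464] [192.6 177.9] [ 0.411 -0.103  0.01 ]
scene [292, 176, 17, 26, 333] [300.2 188.1] [0.547 0.125 0.01 ]
scene [66, 178, 53, 109, 3158] [ 95.6 234.9] [ 0.529 -0.337  0.01 ]
scene [235, 194, 29, 24, 562] [248.9 205.5] [ 0.56  -0.009  0.01 ]
scene [188, 200, 14, 22, 165] [194.2 211. ] [ 0.532 -0.128  0.01 ]
scene [319, 200, 15, 17, 137] [327.  207.9] [0.632 0.149 0.01 ]
scene [250, 214, 44, 57, 1387] [272.7 244.2] [ 0.687 -0.006  0.01 ]
scene [234, 292, 67, 17, 391] [266.8 300.3] [ 0.803 -0.066  0.01 ]
```

View pics/topmid.png

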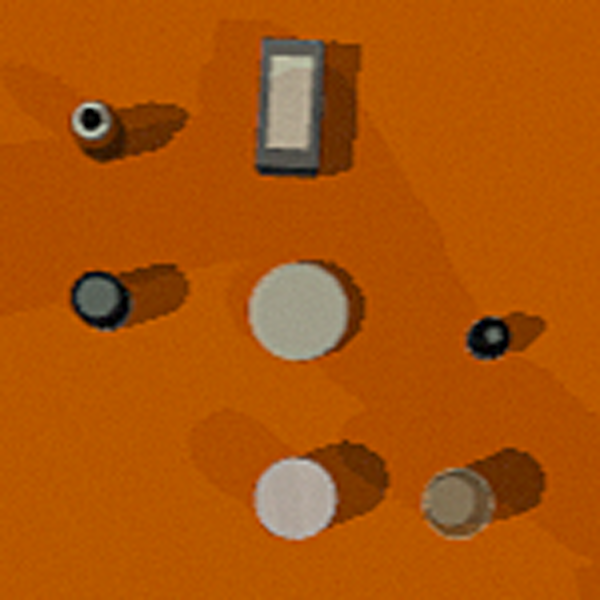

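View pics/toptr.png

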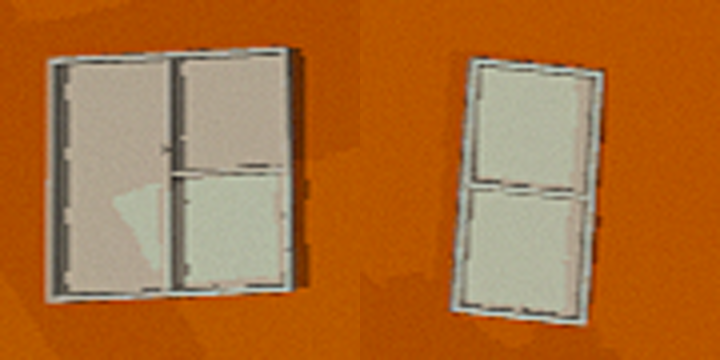

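View pics/scmid.png

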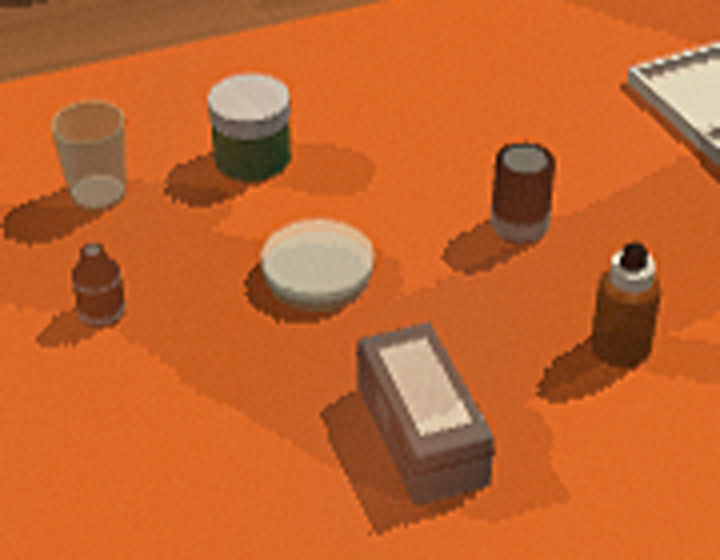

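```bash
python3 - <<'E'
from h import *
import pickle
C=pickle.load(open('c0.pkl','rb'));T=C['top'];S=C['scene']
def tp(u,v,z,ou=180,ov=125,c=T): return onz(c,ou+(u+.5)/4-.5,ov+(v+.5)/4-.5,z)
for n,u,v,z,su,sv in [('drop',91,118,.072,634,246),('eye',99,295,.05,525,158),('obj',493,336,.045,93,250),('jar',296,498,.048,249,100),('beak',458,503,.055,90,119),('petri',299,311,.016,318,250),('lab',289,102,.036,425,386)]:
    o,d=ray(T,180+(u+.5)/4-.5,125+(v+.5)/4-.5);p,e=ray(S,170+(su+.5)/4-.5,140+(sv+.5)/4-.5)
    A=np.stack([d,-e],1);st=np.linalg.lstsq(A,p-o,rcond=None)[0];x=(o+d*st[0]+p+e*st[1])/2
    print(n,'top',np.round(tp(u,v,z)[:2],4),'scene',np.round(tp(su,sv,z,170,140,S)[:2],4),'tri',np.round(x,4),'gap',np.round(np.linalg.norm(o+d*st[0]-p-e*st[1]),4))
def quad(P):
    P=np.array(P)[:,:2];print(np.round(P,4).tolist(),'c',np.round(P.mean(0),4),'len',np.round(np.linalg.norm(P-np.roll(P,-1,0),axis=1),4),'ang',np.round([np.degrees(np.arctan2(*(np.roll(P,-1,0)-P)[i][::-1])) for i in range(4)],1))
quad([tp(u,v,.036) for u,v in[(262,38),(324,40),(317,170),(257,167)]])
quad([tp(u,v,.036,170,140,S) for u,v in[(358,340),(431,323),(492,438),(415,466)]])
quad([tp(u,v,.012,80,170) for u,v in[(48,58),(288,47),(294,291),(46,302)]])
quad([tp(u,v,.012,340,170) for u,v in[(112,58),(245,71),(226,324),(92,312)]])
# small-bay divider T and long divider
print(np.round([tp(u,v,.012,80,170)[:2] for u,v in[(173,53),(173,174),(170,295),(290,172)]],4))
E
```

```text
drop top [0.6743 0.1198] scene [0.6734 0.1202] tri [0.6741 0.1197 0.0727] gap 0.0001
eye top [0.5674 0.1149] scene [0.5618 0.1167] tri [0.5669 0.1141 0.0543] gap 0.0004
obj top [ 0.5455 -0.1295] scene [ 0.5432 -0.1299] tri [ 0.5453 -0.1297  0.0466] gap 0.0008
jar top [ 0.4445 -0.0088] scene [ 0.4456 -0.01  ] tri [ 0.4444 -0.0092  0.0471] gap 0.0008
beak top [ 0.443  -0.1071] scene [ 0.4387 -0.1056] tri [ 0.4432 -0.1065  0.0582] gap 0.0006
petri top [ 0.5622 -0.0088] scene [ 0.556  -0.0071] tri [ 0.5617 -0.009   0.0212] gap 0.0002
lab top [ 0.694  -0.0008] scene [ 0.6923 -0.0014] tri [ 0.6935 -0.0014  0.0372] gap 0.0011
[[0.7356, 0.0171], [0.7347, -0.0227], [0.6502, -0.0192], [0.6517, 0.0189]] c [ 0.6931 -0.0015] len [0.0397 0.0845 0.0381 0.0839] ang [-91.2 177.7  87.8  -1.2]
[[0.6506, -0.02], [0.6528, 0.0191], [0.7345, 0.0143], [0.7371, -0.0259]] c [ 0.6937 -0.0031] len [0.0392 0.0819 0.0403 0.0867] ang [ 86.8  -3.3 -86.4 176.1]
[[0.6048, 0.4137], [0.6139, 0.2582], [0.4572, 0.2475], [0.4481, 0.4052]] c [0.531  0.3311] len [0.1557 0.1571 0.158  0.1569] ang [ -86.6 -176.1   93.3    3.1]
[[0.6136, -0.3002], [0.6062, -0.3855], [0.4447, -0.3687], [0.4511, -0.2843]] c [ 0.5289 -0.3347] len [0.0856 0.1623 0.0846 0.1633] ang [-95.  174.1  85.7  -5.6]
[[0.609  0.3327]
 [0.5306 0.3285]
 [0.4536 0.3264]
 [0.5329 0.2533]]
```

```bash
cat > go.py <<'E'
import sys
from h import *
from scipy.spatial.transform import Rotation as Ro
x,y,z,j=map(float,sys.argv[1:5])   # target TCP (m), jaw direction deg
s=sense();R=np.array(s['ee_rot']);a=np.radians(j)
Rt=np.array([[-np.sin(a),np.cos(a),0],[np.cos(a),np.sin(a),0],[0,0,-1]]);Rt[:,0]=np.cross(Rt[:,1],Rt[:,2])
w=np.degrees(Ro.from_matrix(R.T@Rt).as_rotvec())
d=np.array([x,y,z])-s['tcp_pos']
print('shift now-axes',np.round(R.T@d*100,2),'target-axes',np.round(Rt.T@d*100,2),'turn',np.round(w,2),'t',round(s['time_s'],2),'F',np.round(s['wrist_force'],1),'w',round(s['gripper_width']*8.7,2),'pos',np.round(s['tcp_pos'],4))
E
python3 -m jog '[[0,0,0,0,0,6],[0,0,0,0,0,6],[0,0,0,0,0,6],[0,0,0,0,0,0],[0,0,0,0,0,0]]'
python3 go.py 0.6935 -0.002 0.15 87.5
```

```text
time_s: 0.57
tcp_pos: [0.169, -0.6015, 0.2222]
ee_rot: [[-0.999, 0.038, -0.0], [0.038, 0.999, 0.001], [0.0, 0.001, -1.0]]
wrist_force: [-0.3, 0.5, 1.3]
gripper_width: 0.998
shift now-axes [-50.16  61.88   7.25] target-axes [-49.79  62.18   7.22] turn [ 0.03 -0.01  0.34] t 0.57 F [-0.3  0.5  1.3] w 8.69 pos [ 0.169  -0.6015  0.2222]
```

```bash

python3 -m jog '[[-2.5,3.1,0.2,0,0,0],[-2.5,3.1,0.2,0,0,0],[-2.5,3.1,0.2,0,0,0],[-2.5,3.1,0.2,0,0,0],[-2.5,3.1,0.2,0,0,0]]' 6.5 >/dev/null
python3 -m jog '[[-2.5,3.1,0.2,0,0,0],[-2.5,3.1,0.2,0,0,0],[-2.5,3.1,0.2,0,0,0],[-2.5,3.1,0.2,0,0,0],[-2.5,3.1,0.2,0,0,0]]' >/dev/null
python3 -m jog '[[-2.5,3.1,0.4,0,0,0],[-2.5,3.1,0.4,0,0,0],[-2.5,3.1,0.4,0,0,0],[-2.5,3.1,0.4,0,0,0],[-2.5,3.1,0.4,0,0,0]]' 
python3 go.py 0.6935 -0.002 0.15 87.5
```

```text
time_s: 1.82
tcp_pos: [0.5635, -0.1504, 0.1825]
ee_rot: [[-0.999, 0.037, 0.0], [0.037, 0.999, -0.0], [-0.0, -0.0, -1.0]]
wrist_force: [0.5, -1.5, 0.9]
gripper_width: 0.744
shift now-axes [-12.44  15.32   3.25] target-axes [-12.34  15.39   3.25] turn [-0.    0.01  0.36] t 1.82 F [ 0.5 -1.5  0.9] w 6.47 pos [ 0.5635 -0.1504  0.1825]
```

```bash

python3 -m jog '[[-2.5,3.1,0.5,0,0,0.3],[-2.5,3.1,0.6,0,0,0],[-2.5,3.1,0.7,0,0,0],[-2.5,3.1,0.7,0,0,0],[-2,2.5,0.7,0,0,0]]' >/dev/null
python3 -m jog '[[0,0,0,0,0,0],[0,0,0,0,0,0],[0,0,0,0,0,0],[0,0,0,0,0,0],[0,0,0,0,0,0]]' 
python3 go.py 0.6935 -0.002 0.15 87.5
python3 - <<'E'
from h import *
snap('wrist','w1')
E
```

```text
time_s: 2.65
tcp_pos: [0.6885, -0.0099, 0.1514]
ee_rot: [[-0.999, 0.046, 0.001], [0.046, 0.999, 0.0], [-0.001, 0.0, -1.0]]
wrist_force: [0.0, 0.1, 0.4]
gripper_width: 0.745
shift now-axes [-0.46  0.81  0.15] target-axes [-0.46  0.81  0.14] turn [ 0.01  0.05 -0.16] t 2.65 F [0.  0.1 0.4] w 6.48 pos [ 0.6885 -0.0099  0.1514]
```

View pics/w1.png

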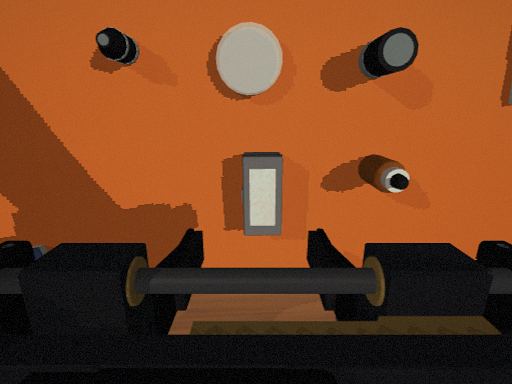

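The wrist view shows the box top with corners near (243,158), (281,157), (282,235), (244,236), between the fingers and parallel to them.

```bash
python3 - <<'E'
from h import *
c=capture('wrist')
P=np.array([onz(c,u,v,.036)[:2] for u,v in[(243,158),(281,157),(282,235),(244,236)]]);print(np.round(P,4).tolist(),P.mean(0),np.linalg.norm(P-np.roll(P,-1,0),axis=1))
for n,u,v,z in [('eye',399,49,.05),('obj',103,40,.045),('drop',399,183,.072),('pet',249,57,.016)]: print(n,np.round(onz(c,u,v,z),4))
E
python3 go.py 0.693 -0.002 0.014 87.5
```

```text
[[0.6522, -0.0186], [0.6529, 0.0184], [0.7358, 0.0179], [0.7351, -0.0224]] [ 0.69399132 -0.00115775] [0.03704425 0.08284216 0.04026297 0.08294908]
eye [0.565  0.1172 0.05  ]
obj [ 0.5459 -0.1301  0.045 ]
drop [0.6746 0.1177 0.072 ]
pet [ 0.5598 -0.0083  0.016 ]
shift now-axes [-0.38  0.79 13.74] target-axes [-0.4   0.79 13.74] turn [ 0.01  0.06 -0.16] t 2.75 F [-0.6  0.3  1. ] w 6.52 pos [ 0.6887 -0.0097  0.1514]
```

Measurements agree. Descend onto the box and grip.

```bash

python3 -m jog '[[-0.4,0.8,2,0,0,0],[0,0,3,0,0,0],[0,0,3,0,0,0],[0,0,2.5,0,0,0],[0,0,1.5,0,0,0]]' >/dev/null
python3 -m jog '[[0,0,1.2,0,0,0],[0,0,0.6,0,0,0],[0,0,0,0,0,0],[0,0,0,0,0,0],[0,0,0,0,0,0]]' >/dev/null
python3 go.py 0.693 -0.002 0.0135 87.5
python3 -m jog '[[0,0,0,0,0,0],[0,0,0,0,0,0],[0,0,0,0,0,0],[0,0,0,0,0,0],[0,0,0,0,0,0]]' 3.2
python3 -m jog '[[0,0,0,0,0,0],[0,0,0,0,0,0],[0,0,0,0,0,0],[0,0,0,0,0,0],[0,0,0,0,0,0]]' 
python3 go.py 0.5286 0.370 0.11 93.5
```

```text
shift now-axes [ 0.14 -0.12  0.07] target-axes [ 0.14 -0.12  0.08] turn [ 0.03  0.17 -0.1 ] t 3.58 F [ 0.8  0.4 -1.1] w 6.5 pos [ 0.6945 -0.0008  0.0143]
time_s: 4.0
tcp_pos: [0.6934, -0.001, 0.0129]
ee_rot: [[-0.999, 0.045, 0.0], [0.045, 0.999, -0.0], [-0.0, -0.0, -1.0]]
wrist_force: [0.9, 0.5, 1.8]
gripper_width: 0.459
time_s: 4.42
tcp_pos: [0.6934, -0.001, 0.0129]
ee_rot: [[-0.999, 0.045, 0.0], [0.045, 0.999, -0.0], [-0.0, -0.0, -1.0]]
wrist_force: [-1.3, -1.2, 3.4]
gripper_width: 0.458
shift now-axes [18.15 36.31 -9.72] target-axes [14.19 38.04 -9.71] turn [-0.01  0.01 -6.11] t 4.42 F [-1.3 -1.2  3.4] w 3.99 pos [ 0.6934 -0.001   0.0129]
```

```bash

python3 -m jog '[[0,0,-1,0,0,0],[0,0,-2,0,0,0],[0,0,-3,0,0,0],[0,0,-3,0,0,0],[0,0,-2,0,0,0]]' 
python3 go.py 0.5286 0.370 0.125 93.5
```

```text
time_s: 4.83
tcp_pos: [0.6943, -0.0006, 0.1257]
ee_rot: [[-0.999, 0.045, 0.003], [0.045, 0.999, 0.0], [-0.003, 0.001, -1.0]]
wrist_force: [0.7, 0.3, -0.2]
gripper_width: 0.461
shift now-axes [1.823e+01 3.627e+01 3.000e-02] target-axes [14.28 38.    0.07] turn [ 0.02  0.2  -6.09] t 4.83 F [ 0.7  0.3 -0.2] w 4.01 pos [ 6.943e-01 -6.000e-04  1.257e-01]
```

```bash

python3 -m jog '[[0,0,0,0,0,-3],[0,0,0,0,0,-3],[0.8,2,0,0,0,0],[1.3,3.5,0,0,0,0],[1.3,3.5,0,0,0,0]]' >/dev/null
python3 -m jog '[[1.3,3.5,0,0,0,0],[1.3,3.5,0,0,0,0],[1.3,3.5,0,0,0,0],[1.3,3.5,0,0,0,0],[1.3,3.5,0,0,0,0]]' >/dev/null
python3 -m jog '[[1.3,3.5,0,0,0,0],[1.3,3.5,0,0,0,0],[1,2.5,0,0,0,0],[0.6,1.5,0,0,0,0],[0,0,0,0,0,0]]' >/dev/null
python3 -m jog '[[0,0,0,0,0,0],[0,0,0,0,0,0],[0,0,0,0,0,0],[0,0,0,0,0,0],[0,0,0,0,0,0]]' >/dev/null
python3 go.py 0.5286 0.370 0.016 93.5
python3 - <<'E'
from h import *
c=snap('top','t2');cv2.imwrite('pics/t2c.png',cv2.resize(c['frame'][140:290,60:260,::-1],None,fx=4,fy=4))
E
```

```text
shift now-axes [ 0.2   0.61 10.66] target-axes [ 0.2   0.61 10.66] turn [-0.   -0.01 -0.21] t 6.5 F [-0.7 -0.8 -1.1] w 3.95 pos [0.531  0.3641 0.1226]
```

View pics/t2c.png

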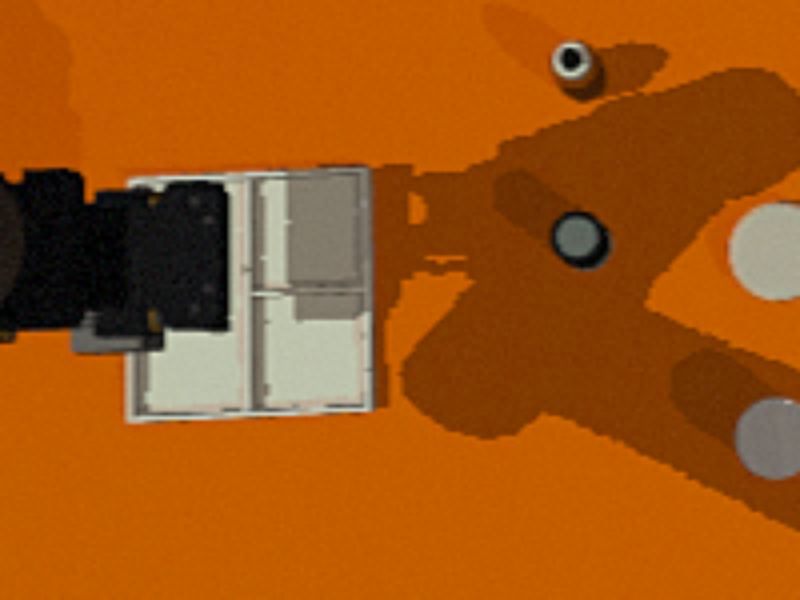

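The crop shows the gripper and box over the long bay (leaning outward by parallax). I'm lowering it.

```bash

python3 -m jog '[[0.2,0.6,1,0,0,0],[0,0,2.5,0,0,0],[0,0,2.5,0,0,0],[0,0,2,0,0,0],[0,0,1,0,0,0]]' >/dev/null
python3 -m jog '[[0,0,0.5,0,0,0],[0,0,0.2,0,0,0],[0,0,0,0,0,0],[0,0,0,0,0,0],[0,0,0,0,0,0]]' >/dev/null
python3 go.py 0.5286 0.370 0.0165 93.5
```

```text
shift now-axes [ 0.03 -0.17  1.05] target-axes [ 0.03 -0.17  1.05] turn [ 0.1   0.12 -0.1 ] t 7.38 F [-0.5 -0.2 -1. ] w 3.94 pos [0.5287 0.3717 0.027 ]
```

```bash
python3 - <<'E'
from h import *
c=snap('scene','s2');cv2.imwrite('pics/s2c.png',cv2.resize(c['frame'][90:220,270:450,::-1],None,fx=4,fy=4))
E
```

```text
(no output)
```

View pics/s2c.png

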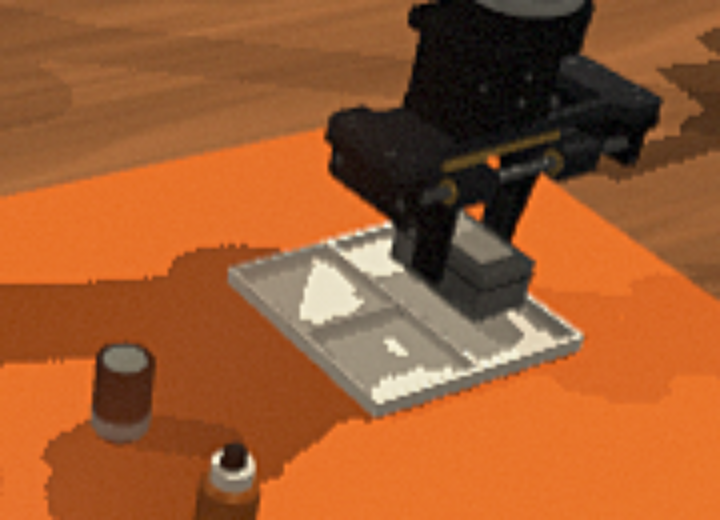

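The box is above the long bay, clear of the walls. Set it down.

```bash

python3 -m jog '[[0,-0.1,0.4,0,0,0],[0,0,0.3,0,0,0],[0,0,0.2,0,0,0],[0,0,0.1,0,0,0],[0,0,0,0,0,0]]' >/dev/null
python3 -m jog '[[0,0,0,0,0,0],[0,0,0,0,0,0],[0,0,0,0,0,0],[0,0,0,0,0,0],[0,0,0,0,0,0]]' 
python3 go.py 0.5286 0.370 0.016 93.5
```

```text
time_s: 8.27
tcp_pos: [0.5281, 0.3699, 0.0159]
ee_rot: [[-0.998, -0.059, -0.0], [-0.059, 0.998, -0.0], [0.0, -0.0, -1.0]]
wrist_force: [-2.7, -0.7, 4.4]
gripper_width: 0.456
shift now-axes [-0.05  0.01 -0.01] target-axes [-0.05  0.01 -0.01] turn [-0.02 -0.01 -0.11] t 8.27 F [-2.7 -0.7  4.4] w 3.97 pos [0.5281 0.3699 0.0159]
```

```bash

python3 -m jog '[[0,0,0,0,0,0],[0,0,0,0,0,0],[0,0,0,0,0,0],[0,0,-0.5,0,0,0],[0,0,-1.5,0,0,0]]' 5.6 
python3 -m jog '[[0,0,-2.5,0,0,0],[0,0,-2.5,0,0,0],[0,0,-2.5,0,0,0],[0,0,-1.5,0,0,0],[0,0,0,0,0,0]]' >/dev/null
python3 go.py 0.566 0.1155 0.12 93.5
```

```text
time_s: 8.68
tcp_pos: [0.527, 0.3689, 0.0333]
ee_rot: [[-0.998, -0.059, -0.004], [-0.059, 0.998, -0.003], [0.004, -0.003, -1.0]]
wrist_force: [-0.3, -0.8, 0.8]
gripper_width: 0.636
shift now-axes [ -2.03 -25.81   0.91] target-axes [ -2.   -25.81   1.04] turn [ 0.33  0.41 -0.07] t 9.1 F [0.  0.9 0.2] w 5.61 pos [0.5302 0.3719 0.1304]
```

```bash

python3 -m jog '[[-0.3,-2.5,0,0,0,0],[-0.3,-3.7,0,0,0,0],[-0.3,-3.7,0,0,0,0],[-0.3,-3.7,0.2,0,0,0],[-0.3,-3.7,0.2,0,0,0]]' >/dev/null
python3 -m jog '[[-0.3,-3.7,0.3,0,0,0],[-0.2,-3,0.3,0,0,0],[0,-1.5,0,0,0,0],[0,0,0,0,0,0],[0,0,0,0,0,0]]' >/dev/null
python3 -m jog '[[0,0,0,0,0,0],[0,0,0,0,0,0],[0,0,0,0,0,0],[0,0,0,0,0,0],[0,0,0,0,0,0]]' >/dev/null
python3 go.py 0.566 0.116 0.014 93.5
python3 - <<'E'
from h import *
c=snap('wrist','w3')
c=snap('top','t3');cv2.imwrite('pics/t3c.png',cv2.resize(c['frame'][150:270,60:230,::-1],None,fx=4,fy=4))
E
```

```text
shift now-axes [-0.28 -0.16 10.16] target-axes [-0.28 -0.16 10.16] turn [ 0.    0.01 -0.04] t 10.35 F [-0.2  0.1  0.4] w 5.6 pos [0.5631 0.1174 0.1156]
```

View pics/w3.png

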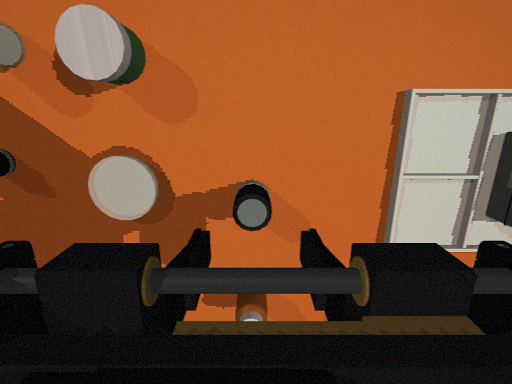

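View pics/t3c.png

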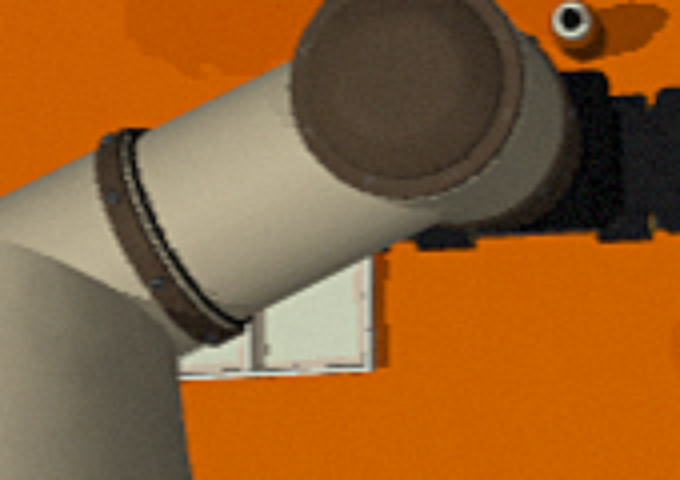

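The wrist view shows the eyepiece top at (253,212), between the fingers; the box is in its tray at right. In the top view the arm hides the tray.

```bash
python3 - <<'E'
from h import *
c=capture('wrist');print(onz(c,253,211,.05),onz(c,238,211,.05),onz(c,268,211,.05))
E
```

```text
[0.56421254 0.11667451 0.05      ] [0.56497581 0.10400977 0.05      ] [0.56344924 0.12933963 0.05      ]
```

```bash

python3 -m jog '[[-0.2,-0.1,1.5,0,0,0],[0,0,2.5,0,0,0],[0,0,2.5,0,0,0],[0,0,2,0,0,0],[0,0,1.1,0,0,0]]' >/dev/null
python3 -m jog '[[0,0,0.5,0,0,0],[0,0,0,0,0,0],[0,0,0,0,0,0],[0,0,0,0,0,0],[0,0,0,0,0,0]]' 2.6 >/dev/null
python3 -m jog '[[0,0,0,0,0,0],[0,0,0,0,0,0],[0,0,0,0,0,0],[0,0,0,0,0,0],[0,0,0,0,0,0]]' 
python3 go.py 0.5718 0.2945 0.017 93.5
```

```text
time_s: 11.75
tcp_pos: [0.5662, 0.1161, 0.0159]
ee_rot: [[-0.998, -0.06, 0.002], [-0.06, 0.998, 0.001], [-0.002, 0.001, -1.0]]
wrist_force: [-1.2, -0.6, 6.8]
gripper_width: 0.381
shift now-axes [-1.63 17.77 -0.1 ] target-axes [-1.65 17.77 -0.11] turn [ 0.04  0.14 -0.08] t 11.75 F [-1.2 -0.6  6.8] w 3.31 pos [0.5662 0.1161 0.0159]
```

```bash

python3 -m jog '[[0,0,-1,0,0,0],[0,0,-2,0,0,0],[0,0,-2,0,0,0],[0,0,-1,0,0,0],[0,2,0,0,0,0]]' >/dev/null
python3 -m jog '[[-0.3,3.5,0,0,0,0],[-0.4,3.5,0,0,0,0],[-0.4,3.5,0,0,0,0],[-0.4,3,0,0,0,0],[-0.1,1.5,0,0,0,0]]'  >/dev/null
python3 -m jog '[[0,0.7,0,0,0,0],[0,0,0,0,0,0],[0,0,0,0,0,0],[0,0,0,0,0,0],[0,0,0,0,0,0]]' 
python3 go.py 0.5718 0.2945 0.0195 93.5
```

```text
time_s: 13.0
tcp_pos: [0.5707, 0.2918, 0.0746]
ee_rot: [[-0.998, -0.057, -0.001], [-0.057, 0.998, -0.0], [0.001, -0.0, -1.0]]
wrist_force: [-0.5, -0.2, -0.6]
gripper_width: 0.381
shift now-axes [-0.13  0.27  5.51] target-axes [-0.13  0.27  5.51] turn [-0.02 -0.04 -0.21] t 13.0 F [-0.5 -0.2 -0.6] w 3.31 pos [0.5707 0.2918 0.0746]
```

```bash

python3 -m jog '[[-0.1,0.2,1,0,0,0],[0,0,1.5,0,0,0],[0,0,1.3,0,0,0],[0,0,0.8,0,0,0],[0,0,0.4,0,0,0]]' >/dev/null
python3 -m jog '[[0,0,0,0,0,0],[0,0,0,0,0,0],[0,0,0,0,0,0],[0,0,0,0,0,0],[0,0,0,0,0,0]]' 
python3 go.py 0.5718 0.2945 0.0189 93.5
```

```text
time_s: 13.83
tcp_pos: [0.5719, 0.2957, 0.0253]
ee_rot: [[-0.998, -0.059, 0.001], [-0.059, 0.998, 0.001], [-0.001, 0.001, -1.0]]
wrist_force: [-0.5, 0.5, -1.2]
gripper_width: 0.379
shift now-axes [ 0.02 -0.12  0.64] target-axes [ 0.02 -0.12  0.64] turn [ 0.05  0.06 -0.11] t 13.83 F [-0.5  0.5 -1.2] w 3.3 pos [0.5719 0.2957 0.0253]
```

```bash

python3 -m jog '[[0,0,0.3,0,0,0],[0,0,0.2,0,0,0],[0,0,0.1,0,0,0],[0,0,0.1,0,0,0],[0,0,0,0,0,0]]' >/dev/null
python3 -m jog '[[0,0,0,0,0,0],[0,0,0,0,0,0],[0,0,0,0,0,0],[0,0,0,0,0,0],[0,0,0,0,0,0]]' 
python3 go.py 0.5718 0.2945 0.0189 93.5
```

```text
time_s: 14.67
tcp_pos: [0.5716, 0.2955, 0.0189]
ee_rot: [[-0.998, -0.06, 0.0], [-0.06, 0.998, -0.0], [-0.0, -0.0, -1.0]]
wrist_force: [-2.7, -0.8, 6.0]
gripper_width: 0.383
shift now-axes [-0.02 -0.1   0.  ] target-axes [-0.02 -0.1   0.  ] turn [-0.01  0.01 -0.08] t 14.67 F [-2.7 -0.8  6. ] w 3.33 pos [0.5716 0.2955 0.0189]
```

In contact at the expected height; release and lift, then to the objective.

```bash

python3 -m jog '[[0,0,0,0,0,0],[0,0,0,0,0,0],[0,0,0,0,0,0],[0,0,-0.5,0,0,0],[0,0,-1.5,0,0,0]]' 5.4 >/dev/null
python3 -m jog '[[0,0,-2.5,0,0,0],[0,0,-2.5,0,0,0],[0,0,-2.5,0,0,0],[0,-1.5,-0.5,0,0,0],[0,-3,0,0,0,0]]' >/dev/null
python3 go.py 0.5455 -0.1297 0.12 93.5
```

```text
shift now-axes [  5.45 -38.03  -0.12] target-axes [  5.38 -38.04   0.05] turn [0.21 0.36 0.12] t 15.5 F [0.7 0.1 0.2] w 5.38 pos [0.5759 0.2532 0.1205]
```

```bash

python3 -m jog '[[0.5,-3.9,0,0,0,0],[0.5,-3.9,0,0,0,0],[0.5,-3.9,0,0,0,0],[0.5,-3.9,0,0,0,0],[0.5,-3.9,0,0,0,0]]' >/dev/null
python3 -m jog '[[0.5,-3.9,0,0,0,0],[0.5,-3.9,0,0,0,0],[0.5,-3.9,0,0,0,0],[0.5,-2.5,0,0,0,0],[0.3,-1,0,0,0,0]]' >/dev/null
python3 -m jog '[[0,0,0,0,0,0],[0,0,0,0,0,0],[0,0,0,0,0,0],[0,0,0,0,0,0],[0,0,0,0,0,0]]' >/dev/null
python3 go.py 0.5455 -0.1297 0.012 93.5
python3 - <<'E'
from h import *
c=snap('wrist','w4')
c=snap('top','t4');cv2.imwrite('pics/t4c.png',cv2.resize(c['frame'][150:270,60:230,::-1],None,fx=4,fy=4))
E
```

```text
shift now-axes [ 0.36 -3.2  10.55] target-axes [ 0.36 -3.2  10.55] turn [ 0.    0.01 -0.01] t 16.75 F [-0.5 -0.1 -0.9] w 5.39 pos [ 0.5472 -0.0976  0.1175]
```

View pics/w4.png

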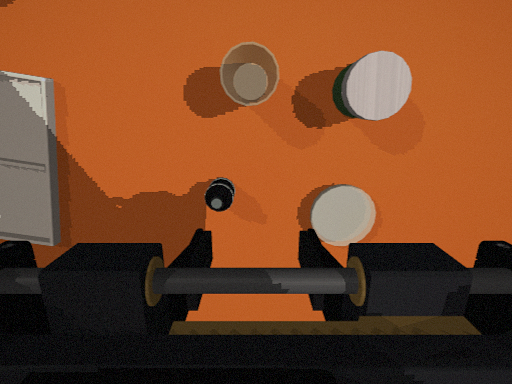

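View pics/t4c.png

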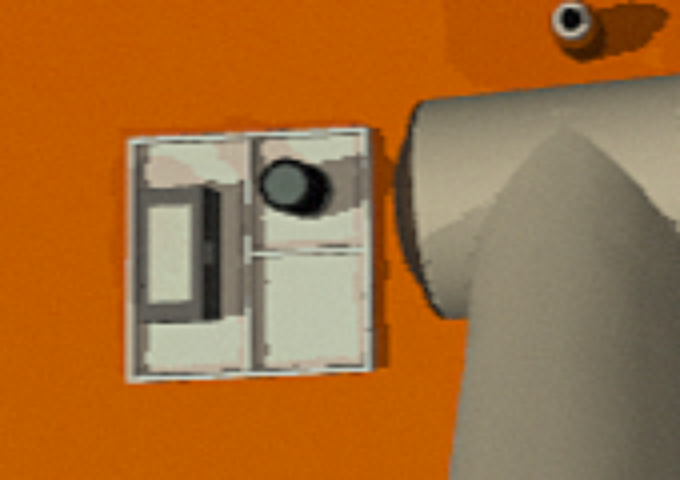

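The top view shows box and eyepiece in their bays. The wrist view shows the objective's nose at (216,203), to the left of the fingers.

```bash
python3 - <<'E'
from h import *
c=capture('wrist');print(onz(c,216,203,.045))
E
python3 -m jog '[[0.2,-1.6,0,0,0,0],[0.2,-1.6,0,0,0,0],[0,0,1,0,0,0],[0,0,2,0,0,0],[0,0,2,0,0,0]]' >/dev/null
python3 -m jog '[[0,0,2,0,0,0],[0,0,1,0,0,0],[0,0,0.6,0,0,0],[0,0,0,0,0,0],[0,0,0,0,0,0]]' >/dev/null
python3 -m jog '[[0,0,0,0,0,0],[0,0,0,0,0,0],[0,0,0,0,0,0],[0,0,0,0,0,0],[0,0,0,0,0,0]]' >/dev/null
python3 go.py 0.5455 -0.1297 0.012 93.5
```

```text
[ 0.54528729 -0.13043796  0.045     ]
shift now-axes [-0.06  0.12  2.  ] target-axes [-0.06  0.12  2.  ] turn [-0.    0.05 -0.11] t 18.15 F [ 0.2 -0.   0. ] w 5.4 pos [ 0.545  -0.1309  0.032 ]
```

```bash

python3 -m jog '[[-0.1,0,0.8,0,0,0],[0,0,0.7,0,0,0],[0,0,0.5,0,0,0],[0,0,0,0,0,0],[0,0,0,0,0,0]]' >/dev/null
python3 -m jog '[[0,0,0,0,0,0],[0,0,0,0,0,0],[0,0,0,0,0,0],[0,0,0,0,0,0],[0,0,0,0,0,0]]' 2.0
python3 -m jog '[[0,0,0,0,0,0],[0,0,0,0,0,0],[0,0,0,0,0,0],[0,0,0,0,0,0],[0,0,0,0,0,0]]' 
python3 -m jog '[[0,0,-1,0,0,0],[0,0,-2,0,0,0],[0,0,-3,0,0,0],[0,0,-3,0,0,0],[0,0,-1,0,0,0]]' 
python3 go.py 0.495 0.2898 0.11 93.5
```

```text
time_s: 18.98
tcp_pos: [0.5459, -0.1308, 0.0118]
ee_rot: [[-0.998, -0.059, 0.0], [-0.059, 0.998, 0.0], [-0.0, 0.0, -1.0]]
wrist_force: [0.3, 0.3, 0.1]
gripper_width: 0.326
time_s: 19.4
tcp_pos: [0.5459, -0.1308, 0.0117]
ee_rot: [[-0.998, -0.059, 0.0], [-0.059, 0.998, -0.0], [-0.0, -0.0, -1.0]]
wrist_force: [0.0, 0.3, 2.3]
gripper_width: 0.291
time_s: 19.82
tcp_pos: [0.5483, -0.1311, 0.1165]
ee_rot: [[-0.998, -0.06, 0.008], [-0.06, 0.998, -0.001], [-0.008, -0.001, -1.0]]
wrist_force: [0.6, -0.3, -0.2]
gripper_width: 0.29
shift now-axes [ 2.79 42.34  0.57] target-axes [ 2.75 42.34  0.65] turn [-0.08  0.45 -0.06] t 19.82 F [ 0.6 -0.3 -0.2] w 2.52 pos [ 0.5483 -0.1311  0.1165]
```

```bash

python3 -m jog '[[0.2,2.5,0,0,0,0],[0.2,3.9,0,0,0,0],[0.3,3.9,0,0,0,0],[0.3,3.9,0,0,0,0],[0.3,3.9,0,0,0,0]]' >/dev/null
python3 -m jog '[[0.3,3.9,0,0,0,0],[0.3,3.9,0,0,0,0],[0.3,3.9,0,0,0,0],[0.3,3.9,0,0,0,0],[0.2,3.5,0,0,0,0]]' >/dev/null
python3 -m jog '[[0.1,2.5,0,0,0,0],[0,1.5,0,0,0,0],[0,0,0,0,0,0],[0,0,0,0,0,0],[0,0,0,0,0,0]]' >/dev/null
python3 go.py 0.495 0.2898 0.0147 93.5
python3 - <<'E'
from h import *
c=snap('scene','s5');cv2.imwrite('pics/s5c.png',cv2.resize(c['frame'][70:220,250:450,::-1],None,fx=4,fy=4))
E
```

```text
shift now-axes [-0.27  1.22  9.64] target-axes [-0.26  1.21  9.64] turn [-0.05 -0.08 -0.17] t 21.07 F [-0.5  0.1  0.1] w 2.51 pos [0.4931 0.2775 0.1111]
```

View pics/s5c.png

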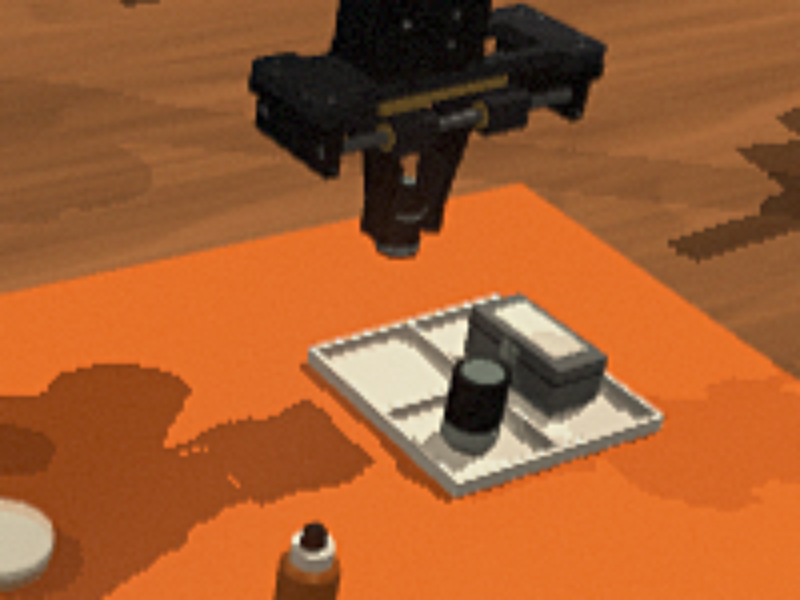

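The objective hangs upright in the jaws; the box and eyepiece stand flat in their bays. Lower.

```bash

python3 -m jog '[[-0.2,1.1,0,0,0,0],[0,0,1.5,0,0,0],[0,0,2.5,0,0,0],[0,0,2.5,0,0,0],[0,0,1.5,0,0,0]]' >/dev/null
python3 -m jog '[[0,0,0.6,0,0,0],[0,0,0,0,0,0],[0,0,0,0,0,0],[0,0,0,0,0,0],[0,0,0,0,0,0]]'  >/dev/null
python3 go.py 0.495 0.2898 0.0147 93.5
```

```text
shift now-axes [ 0.07 -0.07  1.23] target-axes [ 0.07 -0.07  1.23] turn [ 0.11  0.13 -0.11] t 21.95 F [ 0.2  0.7 -0.3] w 2.48 pos [0.4956 0.2906 0.027 ]
```

```bash

python3 -m jog '[[0,0,0.4,0,0,0],[0,0,0.4,0,0,0],[0,0,0.2,0,0,0],[0,0,0.15,0,0,0],[0,0,0,0,0,0]]' >/dev/null
python3 -m jog '[[0,0,0,0,0,0],[0,0,0,0,0,0],[0,0,0,0,0,0],[0,0,0,0,0,0],[0,0,0,0,0,0]]' 
python3 go.py 0.495 0.2898 0.0147 93.5
```

```text
time_s: 22.78
tcp_pos: [0.4946, 0.2898, 0.0147]
ee_rot: [[-0.998, -0.059, -0.0], [-0.059, 0.998, -0.0], [0.0, -0.0, -1.0]]
wrist_force: [-2.4, -0.8, 5.7]
gripper_width: 0.288
shift now-axes [-0.04  0.    0.  ] target-axes [-0.04  0.    0.  ] turn [-0.03 -0.02 -0.09] t 22.78 F [-2.4 -0.8  5.7] w 2.51 pos [0.4946 0.2898 0.0147]
```

```bash

python3 -m jog '[[0,0,0,0,0,0],[0,0,0,0,0,0],[0,0,0,0,0,0],[0,0,-0.5,0,0,0],[0,0,-1.5,0,0,0]]' 5.4 >/dev/null
python3 -m jog '[[0,0,-2.5,0,0,0],[0,0,-2.5,0,0,0],[0,0,-2.5,0,0,0],[0,-1.5,-1,0,0,0],[0,-3,0,0,0,0]]' >/dev/null
python3 go.py 0.6743 0.1195 0.12 93.5
```

```text
shift now-axes [-16.63 -13.89   0.29] target-axes [-16.66 -13.85   0.24] turn [0.26 0.4  0.11] t 23.62 F [ 0.8  0.4 -0.9] w 5.39 pos [0.4996 0.2476 0.1224]
```

```bash

python3 -m jog '[[-3,-2.5,0,0,0,0],[-3,-2.5,0,0,0,0],[-3,-2.5,0,0,0,0],[-3,-2.5,0,0,0,0],[-2.5,-2.1,0,0,0,0]]' >/dev/null
python3 -m jog '[[-1.5,-1.2,0,0,0,0],[-0.6,-0.5,0,0,0,0],[0,0,0,0,0,0],[0,0,0,0,0,0],[0,0,0,0,0,0]]' >/dev/null
python3 -m jog '[[0,0,0,0,0,0],[0,0,0,0,0,0],[0,0,0,0,0,0],[0,0,0,0,0,0],[0,0,0,0,0,0]]' >/dev/null
python3 go.py 0.6743 0.1195 0.014 93.5
python3 - <<'E'
from h import *
c=snap('wrist','w6')
c=snap('top','t6');cv2.imwrite('pics/t6c.png',cv2.resize(c['frame'][150:270,60:230,::-1],None,fx=4,fy=4))
E
```

```text
shift now-axes [-0.33  0.19 10.52] target-axes [-0.33  0.19 10.52] turn [ 0.01  0.01 -0.08] t 24.87 F [0.1 0.1 0.2] w 5.38 pos [0.6711 0.1174 0.1192]
```

View pics/w6.png

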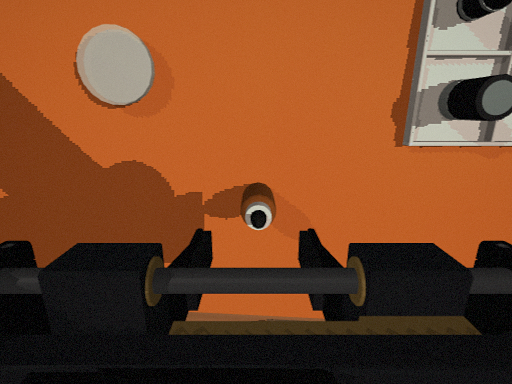

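View pics/t6c.png

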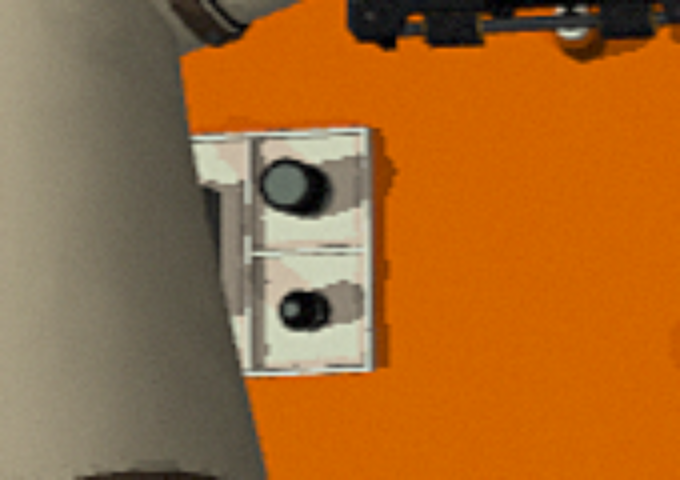

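The objective stands in its bay. The dropper's bulb is at (258,219) in the wrist view, between the fingers. Descend.

```bash
python3 - <<'E'
from h import *
c=capture('wrist');print(onz(c,258,219,.072))
E
python3 -m jog '[[-0.3,0.1,1,0,0,0],[0,0,2,0,0,0],[0,0,2.5,0,0,0],[0,0,2,0,0,0],[0,0,1.5,0,0,0]]' >/dev/null
python3 -m jog '[[0,0,0.6,0,0,0],[0,0,0.4,0,0,0],[0,0,0.3,0,0,0],[0,0,0,0,0,0],[0,0,0,0,0,0]]' >/dev/null
python3 go.py 0.6743 0.119 0.014 93.5
```

```text
[0.67217426 0.12082487 0.072     ]
shift now-axes [0.06 0.06 0.3 ] target-axes [0.06 0.06 0.3 ] turn [ 0.03  0.1  -0.1 ] t 25.85 F [0.2 1.3 0.2] w 5.38 pos [0.6749 0.1185 0.017 ]
```

```bash

python3 -m jog '[[0,0.1,0,0,0,0],[0,0,0,0,0,0],[0,0,0,0,0,0],[0,0,0,0,0,0],[0,0,0,0,0,0]]' 2.6 >/dev/null
python3 -m jog '[[0,0,0,0,0,0],[0,0,0,0,0,0],[0,0,0,0,0,0],[0,0,0,0,0,0],[0,0,0,0,0,0]]' 
python3 -m jog '[[0,0,-1,0,0,0],[0,0,-2,0,0,0],[0,0,-3,0,0,0],[0,0,-3,0,0,0],[0,0,-1,0,0,0]]' 
python3 go.py 0.5687 -0.3385 0.12 84.6
```

```text
time_s: 26.68
tcp_pos: [0.6744, 0.1193, 0.0165]
ee_rot: [[-0.998, -0.059, 0.001], [-0.059, 0.998, 0.0], [-0.001, 0.0, -1.0]]
wrist_force: [-1.1, 1.5, 3.2]
gripper_width: 0.359
time_s: 27.1
tcp_pos: [0.6767, 0.1195, 0.1216]
ee_rot: [[-0.998, -0.06, 0.008], [-0.06, 0.998, 0.002], [-0.008, 0.001, -1.0]]
wrist_force: [0.6, -0.3, 0.8]
gripper_width: 0.357
shift now-axes [ 13.53 -45.07   0.  ] target-axes [  6.44 -46.61   0.16] turn [0.1  0.46 8.83] t 27.1 F [ 0.6 -0.3  0.8] w 3.1 pos [0.6767 0.1195 0.1216]
```

```bash

python3 -m jog '[[0.8,-2.6,0,0,0,0],[1.1,-3.8,0,0,0,0],[1.1,-3.8,0,0,0,0],[1.1,-3.8,0,0,0,0],[1.1,-3.8,0,0,0,0]]' >/dev/null
python3 -m jog '[[1.1,-3.8,0,0,0,0],[1.1,-3.8,0,0,0,0],[1.1,-3.8,0,0,0,0],[1.1,-3.8,0,0,0,0],[1.1,-3.8,0,0,0,0]]' >/dev/null
python3 -m jog '[[1.1,-3.8,0,0,0,0],[1.1,-3,0,0,0,0],[0.5,-1.5,0,0,0,0],[0,0,0,0,0,0],[0,0,0,0,0,0]]' >/dev/null
python3 -m jog '[[0,0,0,0,0,0],[0,0,0,0,0,0],[0,0,0,0,0,0],[0,0,0,0,0,0],[0,0,0,0,0,0]]' >/dev/null
python3 go.py 0.5687 -0.3385 0.0195 93.5
```

```text
shift now-axes [-0.12 -0.05  9.67] target-axes [-0.12 -0.05  9.67] turn [-0.    0.01 -0.04] t 28.77 F [-0.2 -0.1 -0.5] w 3.1 pos [ 0.5675 -0.3381  0.1162]
```

```bash

python3 -m jog '[[-0.1,0,1,0,0,0],[0,0,2,0,0,0],[0,0,2,0,0,0],[0,0,2,0,0,0],[0,0,1.2,0,0,0]]' >/dev/null
python3 -m jog '[[0,0,0.5,0,0,0],[0,0,0,0,0,0],[0,0,0,0,0,0],[0,0,0,0,0,0],[0,0,0,0,0,0]]' >/dev/null
python3 go.py 0.5687 -0.3385 0.0195 93.5
python3 - <<'E'
from h import *
c=snap('scene','s7');cv2.imwrite('pics/s7c.png',cv2.resize(c['frame'][130:280,40:240,::-1],None,fx=4,fy=4))
E
```

```text
shift now-axes [0.03 0.07 1.1 ] target-axes [0.02 0.07 1.1 ] turn [-0.06  0.14 -0.1 ] t 29.6 F [-0.4  0.7  0. ] w 3.13 pos [ 0.569  -0.3392  0.0305]
```

View pics/s7c.png

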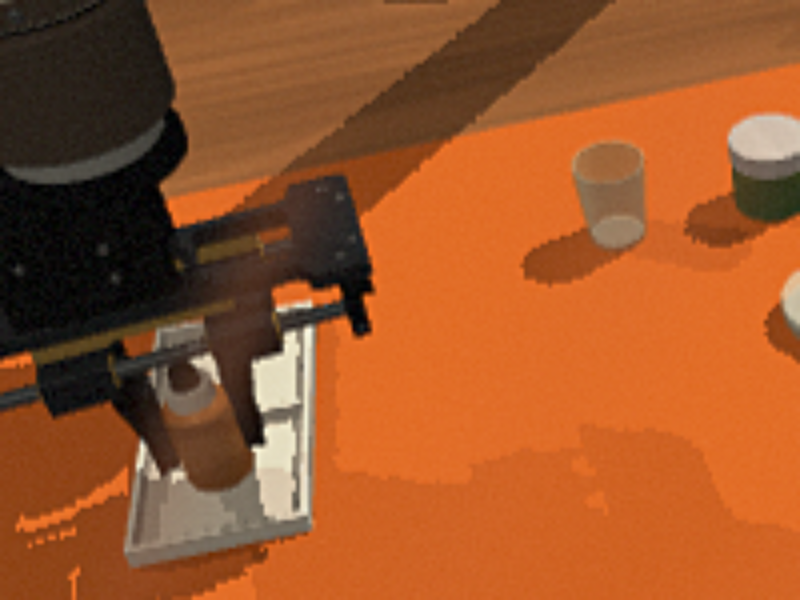

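The dropper hangs over the far bay of the two-bay tray, inside its walls. Set it down.

```bash

python3 -m jog '[[0,0,0.4,0,0,0],[0,0,0.3,0,0,0],[0,0,0.2,0,0,0],[0,0,0.1,0,0,0],[0,0,0,0,0,0]]' >/dev/null
python3 -m jog '[[0,0,0,0,0,0],[0,0,0,0,0,0],[0,0,0,0,0,0],[0,0,0,0,0,0],[0,0,0,0,0,0]]' 
python3 go.py 0.5687 -0.3385 0.0195 93.5
```

```text
time_s: 30.48
tcp_pos: [0.5679, -0.3388, 0.0194]
ee_rot: [[-0.998, -0.059, -0.0], [-0.059, 0.998, 0.0], [0.0, 0.0, -1.0]]
wrist_force: [-2.9, 2.4, 5.4]
gripper_width: 0.353
shift now-axes [-0.08  0.03 -0.01] target-axes [-0.08  0.03 -0.01] turn [ 0.   -0.02 -0.11] t 30.48 F [-2.9  2.4  5.4] w 3.07 pos [ 0.5679 -0.3388  0.0194]
```

```bash

python3 -m jog '[[0,0,0,0,0,0],[0,0,0,0,0,0],[0,0,0,0,0,0],[0,0,-0.5,0,0,0],[0,0,-1.5,0,0,0]]' 5.4 >/dev/null
python3 -m jog '[[0,0,-2.5,0,0,0],[0,0,-2.5,0,0,0],[0,0,-2.5,0,0,0],[0,0,-1.5,0,0,0],[0,0,0,0,0,0]]' >/dev/null
python3 go.py 0.4445 -0.0095 0.12 93.5
```

```text
shift now-axes [10.62 33.76  1.17] target-axes [10.57 33.77  1.4 ] turn [-0.25  0.46 -0.07] t 31.32 F [0.5 0.1 0.2] w 5.38 pos [ 0.5706 -0.3401  0.134 ]
```

```bash

python3 -m jog '[[0.8,2.5,0,0,0,0],[1.2,3.8,0,0,0,0],[1.2,3.8,0.2,0,0,0],[1.2,3.8,0.3,0,0,0],[1.2,3.8,0.3,0,0,0]]' 6.6 >/dev/null
python3 -m jog '[[1.2,3.8,0,0,0,0],[1.2,3.8,0,0,0,0],[1.2,3.8,0,0,0,0],[0.9,3,0,0,0,0],[0.4,1.4,0,0,0,0]]' >/dev/null
python3 -m jog '[[0,0,0,0,0,0],[0,0,0,0,0,0],[0,0,0,0,0,0],[0,0,0,0,0,0],[0,0,0,0,0,0]]' >/dev/null
python3 go.py 0.4445 -0.0095 0.022 93.5
python3 - <<'E'
from h import *
c=snap('wrist','w8')
c=snap('top','t8');cv2.imwrite('pics/t8c.png',cv2.resize(c['frame'][160:280,270:440,::-1],None,fx=4,fy=4))
E
```

```text
shift now-axes [-0.1   0.2   9.88] target-axes [-0.09  0.2   9.88] turn [-0.01 -0.03 -0.22] t 32.57 F [ 0.6 -0.  -0.4] w 6.58 pos [ 0.4437 -0.0115  0.1208]
```

View pics/w8.png

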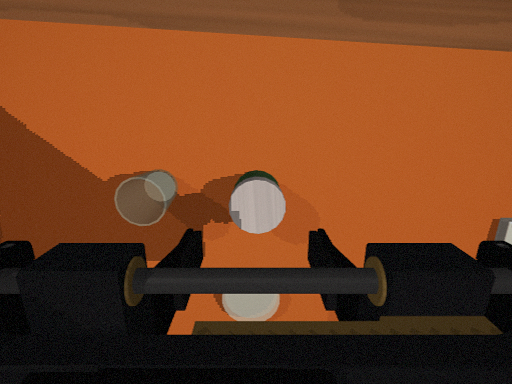

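View pics/t8c.png

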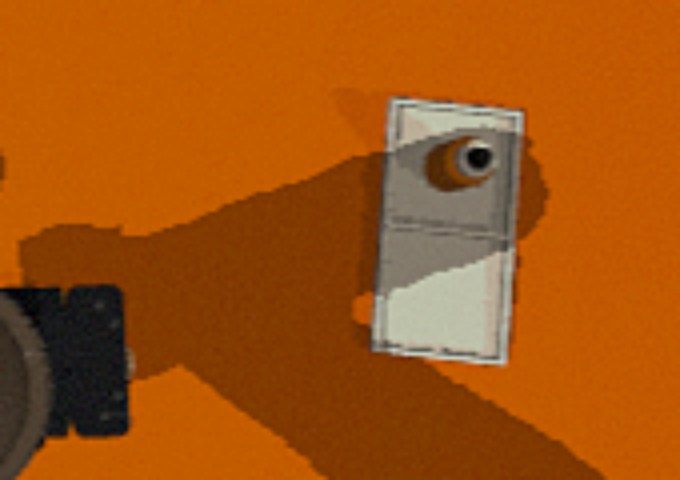

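The dropper stands upright in its bay. The jar's lid, centred at (257,206), is midway between the fingers; the beaker, at (141,200), is clear. Descend.

```bash
python3 - <<'E'
from h import *
c=capture('wrist');print(onz(c,257,206,.048))
E
python3 -m jog '[[-0.1,0.2,1,0,0,0],[0,0,2,0,0,0],[0,0,2,0,0,0],[0,0,2,0,0,0],[0,0,1.5,0,0,0]]' >/dev/null
python3 -m jog '[[0,0,0.8,0,0,0],[0,0,0.3,0,0,0],[0,0,0,0,0,0],[0,0,0,0,0,0],[0,0,0,0,0,0]]' >/dev/null
python3 go.py 0.4445 -0.0095 0.022 93.5
```

```text
[ 0.44248088 -0.00851502  0.048     ]
shift now-axes [ 0.07 -0.1   0.39] target-axes [ 0.07 -0.1   0.39] turn [ 0.03  0.12 -0.11] t 33.55 F [-0.3  0.7  0.1] w 6.61 pos [ 0.4451 -0.0084  0.0259]
```

```bash

python3 -m jog '[[0.1,0,0.3,0,0,0],[0,0,0,0,0,0],[0,0,0,0,0,0],[0,0,0,0,0,0],[0,0,0,0,0,0]]' >/dev/null
python3 -m jog '[[0,0,0,0,0,0],[0,0,0,0,0,0],[0,0,0,0,0,0],[0,0,0,0,0,0],[0,0,0,0,0,0]]' 4.2 >/dev/null
python3 -m jog '[[0,0,0,0,0,0],[0,0,0,0,0,0],[0,0,0,0,0,0],[0,0,0,0,0,0],[0,0,0,0,0,0]]' 
python3 -m jog '[[0,0,-1,0,0,0],[0,0,-2,0,0,0],[0,0,-3,0,0,0],[0,0,-2.5,0,0,0],[0,0,-1,0,0,0]]' 
python3 go.py 0.4891 -0.3309 0.12 93.5
```

```text
time_s: 34.8
tcp_pos: [0.4433, -0.0087, 0.0221]
ee_rot: [[-0.998, -0.059, -0.0], [-0.059, 0.998, -0.0], [0.0, -0.0, -1.0]]
wrist_force: [0.3, -0.3, 0.7]
gripper_width: 0.565
time_s: 35.22
tcp_pos: [0.445, -0.0082, 0.1201]
ee_rot: [[-0.998, -0.06, 0.005], [-0.06, 0.998, 0.001], [-0.006, 0.001, -1.0]]
wrist_force: [0.4, -0.2, -1.2]
gripper_width: 0.56
shift now-axes [-2.470e+00 -3.247e+01 -1.000e-02] target-axes [-2.430e+00 -3.248e+01  1.000e-02] turn [ 0.06  0.32 -0.08] t 35.22 F [ 0.4 -0.2 -1.2] w 4.88 pos [ 0.445  -0.0082  0.1201]
```

```bash

python3 -m jog '[[-0.2,-2.5,0,0,0,0],[-0.3,-3.8,0,0,0,0],[-0.3,-3.8,0,0,0,0],[-0.3,-3.8,0,0,0,0],[-0.3,-3.8,0,0,0,0]]' >/dev/null
python3 -m jog '[[-0.3,-3.8,0,0,0,0],[-0.3,-3.8,0,0,0,0],[-0.3,-3.8,0,0,0,0],[-0.1,-2.3,0,0,0,0],[0,-1,0,0,0,0]]' >/dev/null
python3 -m jog '[[0,0,0,0,0,0],[0,0,0,0,0,0],[0,0,0,0,0,0],[0,0,0,0,0,0],[0,0,0,0,0,0]]' >/dev/null
python3 go.py 0.4891 -0.3309 0.025 93.5
```

```text
shift now-axes [-0.24 -0.16  9.23] target-axes [-0.24 -0.16  9.23] turn [ 0.01  0.01 -0.02] t 36.47 F [-0.6  0.2 -1. ] w 4.92 pos [ 0.4866 -0.3295  0.1173]
```

```bash

python3 -m jog '[[-0.2,-0.1,1,0,0,0],[0,0,2,0,0,0],[0,0,2,0,0,0],[0,0,1.8,0,0,0],[0,0,1,0,0,0]]' >/dev/null
python3 -m jog '[[0,0,0.4,0,0,0],[0,0,0,0,0,0],[0,0,0,0,0,0],[0,0,0,0,0,0],[0,0,0,0,0,0]]' >/dev/null
python3 go.py 0.4891 -0.3309 0.025 93.5
python3 - <<'E'
from h import *
c=snap('scene','s9');cv2.imwrite('pics/s9c.png',cv2.resize(c['frame'][130:280,40:240,::-1],None,fx=4,fy=4))
E
```

```text
shift now-axes [0.02 0.1  1.12] target-axes [0.01 0.1  1.12] turn [-0.06  0.12 -0.1 ] t 37.3 F [-0.2  0.4 -1.1] w 4.9 pos [ 0.4893 -0.3318  0.0362]
```

View pics/s9c.png

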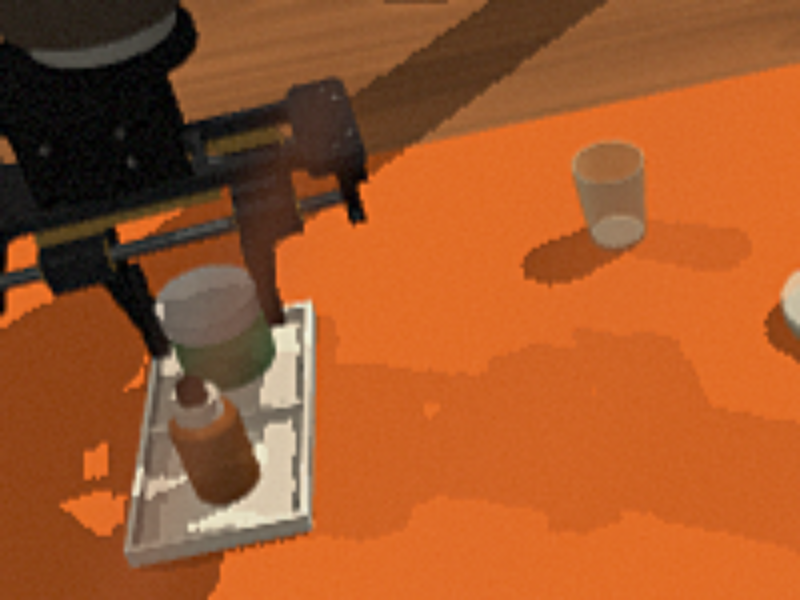

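The jar is over the near bay and upright. Set it down.

```bash

python3 -m jog '[[0,0.1,0.4,0,0,0],[0,0,0.3,0,0,0],[0,0,0.2,0,0,0],[0,0,0.1,0,0,0],[0,0,0,0,0,0]]' >/dev/null
python3 -m jog '[[0,0,0,0,0,0],[0,0,0,0,0,0],[0,0,0,0,0,0],[0,0,0,0,0,0],[0,0,0,0,0,0]]' 
python3 go.py 0.4891 -0.3309 0.025 93.5
```

```text
time_s: 38.18
tcp_pos: [0.4883, -0.3305, 0.0251]
ee_rot: [[-0.998, -0.059, -0.0], [-0.059, 0.998, 0.0], [0.0, 0.0, -1.0]]
wrist_force: [-1.7, 1.6, 0.9]
gripper_width: 0.564
shift now-axes [-0.08 -0.04  0.01] target-axes [-0.08 -0.04  0.01] turn [ 0.01 -0.01 -0.11] t 38.18 F [-1.7  1.6  0.9] w 4.91 pos [ 0.4883 -0.3305  0.0251]
```

```bash

python3 -m jog '[[0,0,0.05,0,0,0],[0,0,0,0,0,0],[0,0,0,0,0,0],[0,0,0,0,0,0],[0,0,0,0,0,0]]' 6.5 >/dev/null
python3 -m jog '[[0,0,0,0,0,0],[0,0,-0.5,0,0,0],[0,0,-1.5,0,0,0],[0,0,-2.5,0,0,0],[0,0,-2.5,0,0,0]]' 
python3 -m jog '[[0,0,-3,0,0,0],[0,0,-3,0,0,0],[0,0,-3,0,0,0],[0,0,-2,0,0,0],[0,0,0,0,0,0]]' >/dev/null
python3 -m jog '[[2.5,-2,0,0,0,0],[3,-2.5,0,0,0,0],[3,-2.5,0,0,0,0],[3,-2.5,0,0,0,0],[3,-2.5,0,0,0,0]]' >/dev/null
python3 -m jog '[[3,-2.5,0,0,0,0],[3,-2.5,0,0,0,0],[2,-2,0,0,0,0],[1,-1,0,0,0,0],[0,0,0,0,0,0]]' >/dev/null
python3 -m jog '[[0,0,0,0,0,0],[0,0,0,0,0,0],[0,0,0,0,0,0],[0,0,0,0,0,0],[0,0,0,0,0,0]]' 
python3 - <<'E'
from h import *
c=snap('top','tf');cv2.imwrite('pics/tfc.png',cv2.resize(c['frame'][110:300,70:420,::-1],None,fx=2.25,fy=2.25,interpolation=cv2.INTER_CUBIC))
c=snap('scene','sf');cv2.imwrite('pics/sfc.png',cv2.resize(c['frame'][100:320,40:440,::-1],None,fx=2,fy=2,interpolation=cv2.INTER_CUBIC))
E
```

```text
time_s: 39.02
tcp_pos: [0.4879, -0.3304, 0.0949]
ee_rot: [[-0.998, -0.059, -0.002], [-0.059, 0.998, 0.001], [0.002, 0.001, -1.0]]
wrist_force: [1.1, -1.2, -0.7]
gripper_width: 0.748
time_s: 40.68
tcp_pos: [0.2666, -0.5435, 0.2047]
ee_rot: [[-0.998, -0.061, 0.0], [-0.061, 0.998, -0.0], [-0.0, -0.0, -1.0]]
wrist_force: [0.4, -0.0, -0.5]
gripper_width: 0.75
```

View pics/tfc.png

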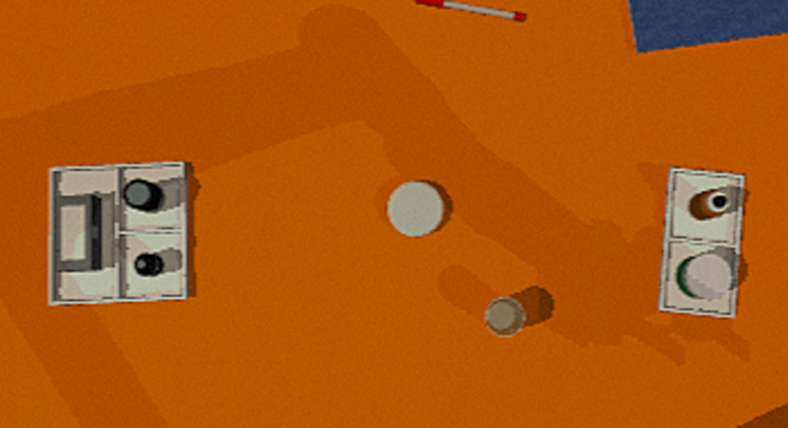

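View pics/sfc.png

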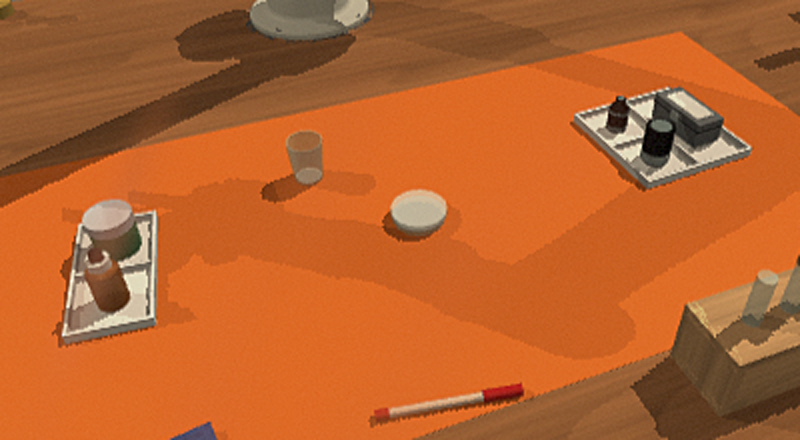

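Both views show every item upright in its bay (top crop: box (78,233), eyepiece (141,194), objective (148,264), dropper (718,202), jar lid (712,274)) and the beaker standing at (505,316). One numeric check first.

```bash
python3 - <<'E'
from h import *
c=capture('top')
for n,u,v,z,b in [('box',74,233,.039,(.5286,.370)),('eye',139,194,.053,(.5718,.2945)),('obj',145,264,.048,(.495,.2898)),('drop',719,201,.075,(.5687,-.3385)),('jar',712,275,.051,(.4891,-.3309)),('beaker',505,316,.055,(.443,-.1068))]:
    p=onz(c,70+(u+.5)/2.25-.5,110+(v+.5)/2.25-.5,z);print(n,np.round(p[:2],4),'off mm',np.round((p[:2]-b)*1000,1))
print(sense()['time_s'])
E
```

```text
box [0.5279 0.3699] off mm [-0.7 -0.1]
eye [0.5709 0.2952] off mm [-0.9  0.7]
obj [0.4944 0.2864] off mm [-0.6 -3.4]
drop [ 0.5689 -0.3337] off mm [0.2 4.8]
jar [ 0.4905 -0.3321] off mm [ 1.4 -1.2]
beaker [ 0.4435 -0.1072] off mm [ 0.5 -0.4]
40.8333
```

The dropper (4.8 mm) and objective (3.4 mm) offsets deserve a closer look.

```bash
python3 - <<'E'
from h import *
c=capture('top');s=capture('scene')
f=c['frame'][:,:,::-1];g=s['frame'][:,:,::-1];k=dict(dsize=(390,390),interpolation=cv2.INTER_CUBIC)
cv2.imwrite('pics/z.png',np.vstack([np.hstack([cv2.resize(f[185:215,375:405],(300,300),interpolation=cv2.INTER_CUBIC),cv2.resize(f[212:242,120:150],(300,300),interpolation=cv2.INTER_CUBIC)]),np.hstack([cv2.resize(g[215:265,70:120],(300,300),interpolation=cv2.INTER_CUBIC),cv2.resize(g[140:190,330:380],(300,300),interpolation=cv2.INTER_CUBIC)])]))
print('expected bulb top, foot; nose, foot')
for p in [(.5687,-.3385,.075),(.5687,-.3385,.003)]: u,v=proj(c,p);a,b=proj(s,p);print(np.round([(u-375+.5)*10,(v-185+.5)*10,(a-70+.5)*6,300+(b-215+.5)*6]))
for p in [(.495,.2898,.048),(.495,.2898,.003)]: u,v=proj(c,p);a,b=proj(s,p);print(np.round([300+(u-120+.5)*10,(v-212+.5)*10,300+(a-330+.5)*6,300+(b-140+.5)*6]))
E
```

```text
expected bulb top, foot; nose, foot
[168. 146.  98. 363.]
[ 73. 175. 163. 518.]
[433. 153. 426. 360.]
[488. 158. 411. 448.]
```

View pics/z.png

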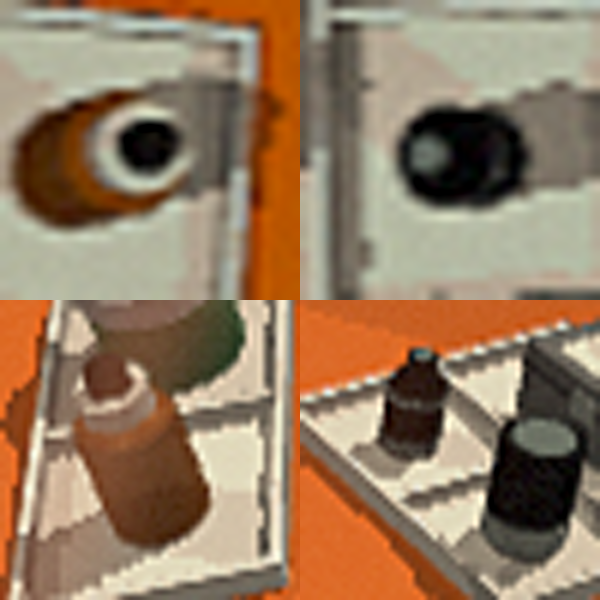

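The dropper's foot is where it should be. The shift in the bulb comes from seeing its side as well as its top, and the objective's nose is within 0.3 px of where it should be. Hand in.

```bash
python3 -c "
from station import sense,finish_job
print(finish_job()); print(sense()['time_s'])"
```

```text
the job is handed in; nothing more can be done
None
the job is handed in; nothing more can be done
```

Both kits are made up and handed in at about 41 s of the 128 s allowed, with the items placed in the order you gave. The slide box lies lengthways in the long bay. The eyepiece is in the far small bay and the objective in the near one. The dropper bottle is in the far bay of the two-bay tray and the jar in the near one.

- **Position:** in the last top and scene pictures every item is upright inside its bay. The box, eyepiece and jar tops measured within 2 mm of their bay targets, and the beaker still stands within 1 mm of where it was.
- **Disagreement:** two tops read further off at first, the objective by 3.4 mm and the dropper bulb by 4.8 mm.
    - In a closer view the objective's nose came within about 1 mm along y, and the dropper's foot was within about 1 mm of its bay target.
    - The bulb still read about 4 mm off. I put most of that down to the camera seeing its side as well as its top, but I did not rule out a lean of about a degree.
- **Force:** the wrist force stayed under 7 N at every reading. Each item was released at the height expected for the tray floor.

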